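# Free the jammed wheel tray at the bearing press

### The job

The wheel tray is jammed askew in the steel dock by the bearing press. First turn the press's dial clockwise, click by click, to standby (the double long mark), and leave it there; then take the tray by its handle, turn it level inside the dock so that its ends come free of lip and rail, lift it straight up out of the dock, and set it down gently, roughly square and wholly on the black rubber mat, without disturbing the other things on the counter.

Things in the scene. Friction and masses are not known exactly. Their poses are not given: they have to be found in the camera images.
- dial (a joint): press dial angle, rad, growing clockwise facing the panel, between stops at 0 and 2.618. Six clicks, 0.524 (30 degrees) apart: 0, 0.524, 1.047, 1.571, 2.094 (standby, double long mark), 2.618. Starts one to three clicks anticlockwise of standby. A detent (about 0.08 N m to get over) draws it into the nearest click when let go
- dial_grip (a point): grip point of the black dial, on its turning axis; turns with it. z: out of the panel along the axis; x: along the grip bar to its white-line end. Bar 66 mm long, 16 mm thick (across y), top 12 mm out from here; the dial's disc (74 mm diameter) is 23 mm, the panel 32 mm, behind here along -z
- panel: the press's fixed sloped panel, 120 x 150 mm, grey, with white click marks round the dial; origin on its face at the dial's axis; z out of the panel, 35 degrees from vertical, leaning towards the press's front (-x); x up the slope
- press: green metal bearing press, fixed; origin at counter level under its middle, +x away from the robot. Base 280 x 160 mm; sloped panel with the dial at the front, dial 110 mm to -x of the origin. Head, ram, column and the black push button on top stand from 15 mm to -x to 120 mm to +x of the origin, up to 352 mm tall
- dock: steel dock, a fixed open well; origin at the centre of its underside, +x away from the robot at yaw 0. Floor 8 mm up. Front wall: inner face x = -89 mm, 134 mm tall; its lip reaches in to x = -79, underside 128 up. Two rear posts: faces at x = +79, 165 tall. Rear rail before them: x = +65 to +79, top 66 up. Side walls: inner faces y = -52, +52, 66 tall
- dock_mouth (a point): middle of the dock's mouth between lip and posts, 128 mm above the counter, axes as dock. Level, the 150 mm tray passes here with 8 mm to spare in length; tilted, its low end catches under the lip
- tray: loose aluminium wheel tray, about 0.4 kg, wheels fixed in it; origin at the centre of its underside, x along its length, z its up. It starts tilted 25 degrees in the dock, x axis as the dock's: the -x end on the floor below the lip, the +x end hung up on the rear rail
- tray_handle (a point): grip point of the tray's handle: a black upright blade across its middle, 12 mm thick (along x), 60 mm wide (along y), top 20 mm above here (along z). This point is 98 mm above the tray's underside and 33 mm above its rim; axes as tray
- tray_mid (a point): centre of the tray's box, half-way up: box 150 mm long (x), 95 wide (y), 65 tall (z), underside 32.5 mm below this point; axes as tray
- mat: fixed black rubber mat on the counter, 230 mm (x) by 170 mm (y), 4 mm thick; origin at the centre of its underside
- wheel: loose bystander: pink urethane skate wheel lying flat, 55 mm diameter, 36 mm tall; origin at the centre of its underside
- jar: loose bystander: glass jar of zinc washers with a steel lid, 72 mm diameter, 114 mm tall, upright; origin at the centre of its underside
- bearing: loose bystander: gold anodized ring bearing lying flat, 64 mm diameter, 16 mm tall; origin at the centre of its underside
- driver: loose bystander: screwdriver with a black composite handle, about 200 mm long, lying on the counter
- truck: loose bystander: metal skateboard truck, 90 x 170 mm, 50 mm tall; origin at the centre of its underside
- carton: loose bystander: small cardboard carton 100 x 70 x 50 mm tall; origin at the centre of its underside
Mind the look-alikes: they are no part of the job. What is shaped like the tray but blue is not meant.

How it is judged (in metres and radians):
On the way, in this order (a step that is already met when the one before it is completed fails the run):
1. the dial clicks home at standby (value of joint dial between 1.9444 and 2.2444 rad and velocity of joint dial between -0.3 and 0.3 rad/s), for 0.2 s.
2. the tray is turned level (within 8 degrees) while still down in the dock (angle between tray_mid's own z axis and vertical below 0.14 rad and z of tray_mid in the frame of dock below 0.158 m and x of tray_mid in the frame of dock between -0.04 and 0.04 m and y of tray_mid in the frame of dock between -0.03 and 0.03 m), for 0.1 s.
3. the tray is lifted, still upright, clear above the dock's lip (angle between tray_mid's own z axis and vertical below 0.3 rad and z of tray_mid in the frame of dock above 0.172 m and horizontal distance between tray_mid and dock below 0.06 m).
At the end, for the whole second after the job is handed in: The dial rests at standby (2.094 rad, within 0.15); the tray stands flat on the mat (tilt under 0.05 rad), at rest and released, its middle within 38 mm (mat x) and 36 mm (mat y) of the mat's middle and its length within 0.26 rad of the mat's length, either way round (value of joint dial between 1.9444 and 2.2444 rad and x of tray_mid in the frame of mat between -0.038 and 0.038 m and y of tray_mid in the frame of mat between -0.036 and 0.036 m and z of tray_mid in the frame of mat between 0.033 and 0.0405 m and angle between the x axis of tray_mid and the x axis of mat, either way round below 0.26 rad and angle between tray_mid's own z axis and vertical below 0.05 rad and velocity of joint dial between -0.1 and 0.1 rad/s and linear speed of tray below 0.02 m/s); the robot touches nothing.
It fails at once if the tray is dropped onto the mat rather than set down (z of tray_mid in the frame of mat below 0.075 m and horizontal distance between tray_mid and mat below 0.12 m and linear speed of tray above 0.6 m/s).
It fails at once if another thing on the counter is shifted by more than 30 mm (distance of any of wheel, jar, bearing, driver, truck, carton from where it was at the start of the episode above 0.03 m).
It also fails if it takes over 62 s, if anything falls off the work surface, if the arm or the gripper's body presses on something with over 40 N, if the wrist force passes 120 N, or if a joint passes its speed limit or range.

### The arm

A 6-joint arm with a two-finger parallel gripper is mounted at the origin on the work surface. World frame = base frame: x ahead of the robot, y to its left, z up, the work surface at z = 0. Lengths are in m, angles in degrees, forces in N, time in s.
With the tool pointing down it reaches from about 0.25 to 0.725 m from the base axis. Payload 9.7 kg.
Tool frame: the origin (TCP) lies at the very end of the fingers, on their centre line; the grasp point (between the pads) lies 19 mm behind it; z points along the fingers, y is the line along which they close (so a half turn about z gives the same grasp; the last joint's range is limited). The gripper opens to 85 mm and grips with 20 to 120 N. Pads are 22 mm wide; open, the fingers measure 114 mm over their backs; the gripper's body (76 mm by 85 mm) begins 54 mm behind the grasp point. The pads swing forward as they close: fully open they stand 13 mm farther back than shut.
Start: joints at [-70.13, 4.979, 10.078, 95.1, 0, 90], TCP at [0.187, -0.517, 0.231] pointing down, gripper open.
Joint ranges: [-179.16, 179.16], [-48.56, 103.87], [-65.8, 70.77], [-126.05, 130.52], [-82.76, 87.17], [-180, 180]. Speed limits (degrees/s): [127.2, 127.2, 147.25, 180, 180, 180].

### API

Orientations are given as [roll, pitch, yaw] about the fixed x, y, z axes, in that order (R = Rz(yaw) Ry(pitch) Rx(roll)).
In Python, from workcell import bot gives the robot as it stands.
- The arm moves only by the tool arm_command, never from a script. Its argument "series" is a list of rows, each a list of 4 numbers: the shift along the tool's x, y, z in m, then the turn about the tool's z in rad. A call has exactly 5 rows; each row is the pose to reach, as a shift and turn from the pose commanded when the call began, along the tool's axes at that moment; what a row does not reach only later rows make up. A row lasts 1/10 s, in which the tool goes at most 50 mm and 8.59 degrees, less where a joint would pass 70% of its speed; a pose out of reach is approached as far as the arm can. A call with a gripper value outside its range is refused whole. "hand" is the finger opening in m, from 0 to 0.0854, set as the call begins (left out, the last holds). The fingers move at their own pace and stop on an object; "grip_force" is the grip in N (left out, the last holds). Time passes only in rows, so rows that repeat a pose let the fingers close, or fill a call up. It gives the time, the measured TCP pose, the force, the opening and the grip force at its end, in the units of the state.
- bot.get_obs(): the state, without advancing time (a new reading comes with each control period).
- bot.camera(name): name is "scene" or "side" or "wrist"; returns a dict with "color" (480x640x3 uint8, blue, green, red), "camera_matrix" (3x3 intrinsics, pixels), "xyz" and "orientation" of the camera in the world; the wrist camera has in their place "T_tool_cam" (4x4, takes a point from camera to tool coordinates, whose origin is the TCP and whose axes are the flange's). Camera axes: x right, y up, looking along -z (the intrinsics and any distortion apply to the point x, -y, -z); pixel columns grow to the right and rows downward; lengths in m; the calibration is good to about 2 mm. A picture is of the moment at which its call begins: read the wrist's pose just before it. There is no depth.
- bot.job_done(): hands the job in; it is judged then, once.
Trained networks look in the newest picture that a camera, given by its name, has taken for a name from the list of things; names that differ only in an ending like _2 or _b are one class to them, and where a whole thing is asked for, a point or a joint stands for the part that bears it (a point fixed in the world has none). Each returns a list of dicts, best first, with "confidence" (0 to 1); they miss things now and then, are a little off and sometimes report something else, mostly with a low value. They report only what shows in the picture. A call takes as long as a camera call. They do not tell look-alikes from the thing itself.
- bot.find_in(camera, target): "location" ([column, row] in pixels, amid what is visible of it).
- bot.mark_of(camera, target): "location" ([column, row] in pixels: a listed point, or the origin of a listed thing).
The state is a dict: "time": time; "q": joint angles; "qd": joint speeds; "joint_efforts": joint torques, N m; "ee_pos": TCP position; "tcp_rot": TCP orientation; "wrist_force": force on the tool from outside, world axes, zero at the start; "torque": the same for the moment, N m; "opening": finger opening in m; "grasp_force": force on a finger pad.
Only numpy, scipy, OpenCV 4.12 (cv2) and the standard library are available. Lean on these libraries where they do the work, as an engineer would, in place of code of your own. Each camera call takes 0.05 s, during which the arm holds its last target. There are 200 camera calls.

## Working session

There is one attempt and no reset: what is moved stays moved. The work goes in short steps, Python scripts to look and compute and a tool call to move; the robot and the scene stay as the last step left them, time stands still between calls to the robot, and variables do not carry over. Pictures are saved under pics/ and viewed, at most 12 in all, crops included, and the job is handed in when it is done.

Besides the shell and the picture viewer there is one more tool, called after "Emit:" as name(argument=value, ...), one argument or row to a line, values as JSON. arm_command: Moves the arm, as the interface text tells. Its arguments: {"type":"object","properties":{"series":{"type":"array"},"hand":{"type":"number"},"grip_force":{"type":"number"}},"required":["series"]}

```bash
mkdir -p pics
cat > h.py <<'E'
import numpy as np, cv2
from scipy.spatial.transform import Rotation as R
from workcell import bot
def cam(n):
    s=bot.get_obs(); c=bot.camera(n); K=np.array(c["camera_matrix"])
    if n=="wrist":
        T=np.eye(4);T[:3,:3]=R.from_euler('xyz',s["tcp_rot"],degrees=True).as_matrix();T[:3,3]=s["ee_pos"]
        T=T@np.array(c["T_tool_cam"])
    else:
        T=np.eye(4);o=np.array(c["orientation"]);T[:3,3]=c["xyz"]
        T[:3,:3]=o if o.shape==(3,3) else R.from_euler('xyz',o,degrees=True).as_matrix()
    return c,K,T
def ray(K,T,p):
    d=np.linalg.inv(K)@[p[0],p[1],1]; d=T[:3,:3]@[d[0],-d[1],-d[2]]
    return T[:3,3],d/np.linalg.norm(d)
def onz(K,T,p,z):
    o,d=ray(K,T,p); return o+d*(z-o[2])/d[2]
def proj(K,T,X):
    x=T[:3,:3].T@(np.array(X)-T[:3,3]); p=K@[x[0],-x[1],-x[2]]; return p[:2]/p[2]
def tri(rs):
    A=0;b=0
    for o,d in rs:
        P=np.eye(3)-np.outer(d,d);A=A+P;b=b+P@o
    X=np.linalg.solve(A,b)
    return X,[float(np.linalg.norm((np.eye(3)-np.outer(d,d))@(X-o))) for o,d in rs]
E
cat > a.py <<'E'
from h import *
names="dial_grip panel press dock tray tray_handle tray_mid mat wheel jar bearing driver truck carton".split()
for n in ["scene","side"]:
    c,K,T=cam(n); print(n,c.keys(),c.get("xyz"),c.get("orientation"),K.tolist(),[ (k,c[k]) for k in c if 'dist' in k])
    cv2.imwrite(f"pics/{n}0.png",c["color"])
    for t in names:
        r=bot.mark_of(n,t); print(t,[( [round(v) for v in q["location"]],round(q["confidence"],2)) for q in r[:3]])
print(bot.get_obs())
E
python3 a.py
```

```text
scene dict_keys(['color', 'camera_matrix', 'xyz', 'orientation']) [0.93656723 0.86319675 1.32123698] [ 36.5059122    0.58351014 148.40227187] [[590.3245203717613, 0.0, 320.8877617540642], [0.0, 590.3245203717613, 240.88339123146704], [0.0, 0.0, 1.0]] []
dial_grip [([262, 145], 0.74)]
panel [([256, 154], 0.88)]
press [([224, 186], 0.94), ([209, 296], 0.28)]
dock [([338, 336], 0.87)]
tray [([338, 329], 0.81), ([488, 265], 0.69), ([337, 322], 0.59)]
tray_handle [([350, 306], 0.65), ([459, 285], 0.65)]
tray_mid [([338, 320], 0.76), ([481, 268], 0.74), ([283, 250], 0.67)]
mat [([279, 247], 0.88), ([440, 378], 0.21)]
wheel [([339, 322], 0.62), ([350, 307], 0.61), ([228, 328], 0.57)]
jar [([192, 257], 0.85)]
bearing [([208, 294], 0.86)]
driver [([398, 286], 0.98), ([340, 321], 0.64)]
truck [([363, 422], 0.81)]
carton [([438, 378], 0.66), ([363, 418], 0.24)]
side dict_keys(['color', 'camera_matrix', 'xyz', 'orientation']) [-0.06203261  0.71296776  1.06709105] [  40.39601657    0.94048854 -142.01876253] [[537.2895448304487, 0.0, 318.40139394602676], [0.0, 537.2895448304487, 247.05265093162453
[... 483 characters left out ...]
arton [([205, 421], 0.89)]
{'time': 1.5, 'q': array([-7.01295918e+01,  4.97945660e+00,  1.00772750e+01,  9.50984055e+01,
       -3.50421315e-04,  9.00000415e+01]), 'qd': array([-0.06475815,  0.05301193,  0.00084611, -0.04263643, -0.14968055,
        0.09554439]), 'joint_efforts': array([-8.96572292e-04, -5.20097530e+01,  4.64853930e+01,  1.85424877e-03,
       -1.42041591e-05,  2.32683556e-05]), 'ee_pos': array([ 0.18693993, -0.51725551,  0.23127038]), 'tcp_rot': array([-1.79999413e+02,  3.50421740e-04,  1.98703668e+01]), 'wrist_force': array([-0.57864389, -0.72716752, -0.31443465]), 'torque': array([ 0.00131916,  0.00126645, -0.0145299 ]), 'grasp_force': 0.0, 'opening': 0.08533055423525907}
```

```bash
ls pics
```

```text
scene0.png
side0.png
```

View pics/scene0.png

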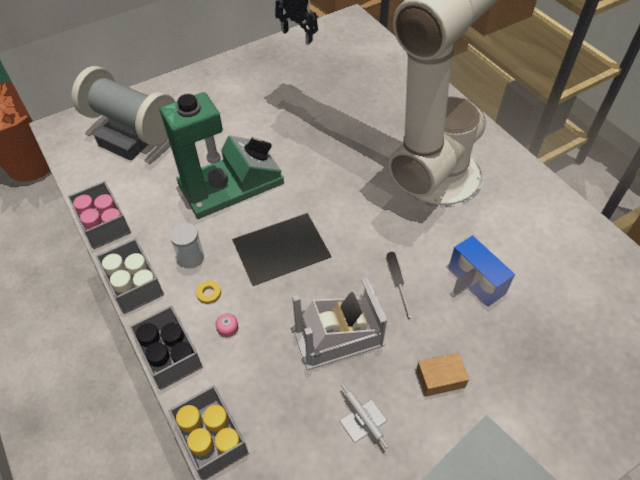

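View pics/side0.png

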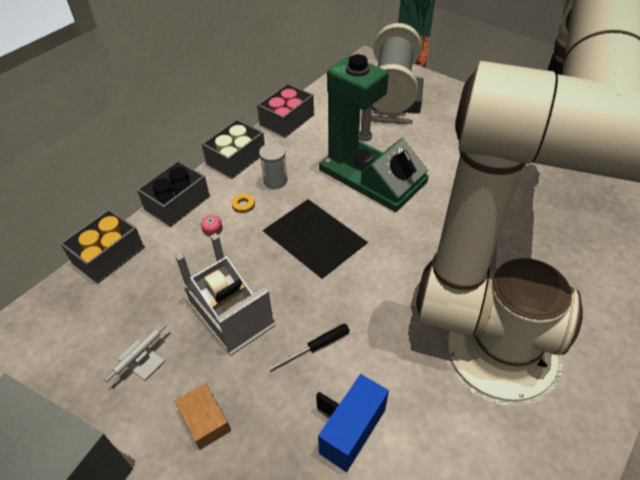

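Scene shows the dock (340,325) with the aluminium tray, blue look-alike (481,268), mat (281,247), dial (258,148); side shows dial at (402,163), dock at (230,300), mat (315,237).

```bash
cat > b.py <<'E'
from h import *
S=cam("scene");D=cam("side")
pts={"dial_grip":((262,145),(407,163)),"panel":((256,154),(401,167)),"press":((224,186),(367,176)),"dock":((338,336),(230,312)),"tray_handle":((350,306),(228,290)),"tray_mid":((338,320),(223,297)),"mat":((279,247),(314,234)),"wheel":((228,328),(213,229)),"jar":((192,257),(273,182)),"driver":((398,286),(308,352)),"carton":((438,378),(205,421)),"truck":((363,422),(140,355))}
for k,(a,b) in pts.items():
    X,e=tri([ray(S[1],S[2],a),ray(D[1],D[2],b)]);print(k,X.round(3),np.round(e,3))
# mat corners by threshold
for nm,(c,K,T),seed in(("scene",S,(281,247)),("side",D,(315,240))):
    g=c["color"].max(2); m=(g<50).astype(np.uint8); n,l,_,_=cv2.connectedComponentsWithStats(m,connectivity=4)
    mm=(l==l[seed[1],seed[0]]).astype(np.uint8); cs=max(cv2.findContours(mm,0,2)[0],key=cv2.contourArea)
    W=np.array([onz(K,T,p[0],.004)[:2] for p in cs],np.float32); print(nm,"mat",cv2.minAreaRect(W))
a=S[0]["color"][110:200,190:310];b=D[0]["color"][120:220,340:440]
u=cv2.resize(a,(400,300),interpolation=2);v=cv2.resize(b,(400,300),interpolation=2)
a=S[0]["color"][270:370,280:400];b=D[0]["color"][225:355,170:290]
w=cv2.resize(a,(400,300),interpolation=2);x=cv2.resize(b,(400,300),interpolation=2)
cv2.imwrite("pics/z1.png",np.vstack([np.hstack([u,v]),np.hstack([w,x])]))
E
python3 b.py
```

```text
dial_grip [ 0.442 -0.291  0.114] [0.001 0.001]
panel [ 0.462 -0.297  0.084] [0.002 0.002]
press [ 0.573 -0.309 -0.01 ] [0.004 0.004]
dock [ 0.553  0.295 -0.001] [0.001 0.001]
tray_handle [0.525 0.302 0.125] [0.003 0.003]
tray_mid [0.553 0.298 0.074] [0.005 0.005]
mat [ 0.546 -0.018  0.004] [0. 0.]
wheel [ 0.776  0.13  -0.   ] [0.001 0.001]
jar [ 0.765 -0.107  0.008] [0.004 0.004]
driver [ 0.341  0.26  -0.002] [0.004 0.004]
carton [ 0.41   0.515 -0.005] [0.002 0.002]
truck [0.625 0.507 0.011] [0.005 0.005]
scene mat ((0.3214992880821228, -0.22597455978393555), (1.8347768783569336, 2.542511463165283), 57.44252395629883)
side mat ((0.5407266020774841, -0.01273036003112793), (0.16469699144363403, 0.224821999669075), 82.12755584716797)
```

View pics/z1.png

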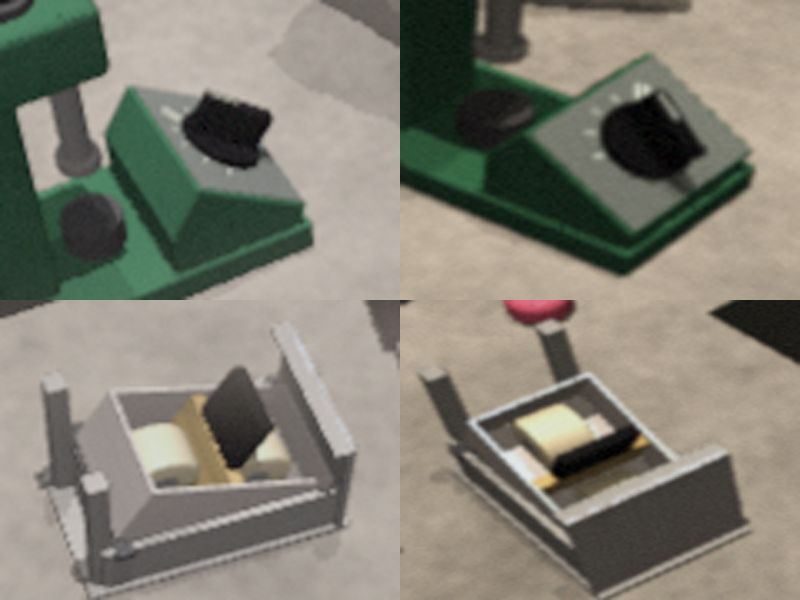

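Emit:
arm_command(
  series=[
    [0.04,-0.02,-0.016,0.09],
    [0.08,-0.04,-0.032,0.18],
    [0.12,-0.06,-0.048,0.27],
    [0.16,-0.08,-0.064,0.36],
    [0.2,-0.1,-0.08,0.45],
  ],
)

```text
time: 2.1
ee_pos: [0.3419, -0.3538, 0.3121]
tcp_rot: [180.0, -0.0, -6.1]
wrist_force: [-0.6, -0.9, -0.8]
opening: 0.085
grasp_force: 0.0
```

```bash
cat > w.py <<'E'
from h import *
import sys
c,K,T=cam("wrist"); cv2.imwrite(f"pics/{sys.argv[1]}.png",c["color"])
print(np.array(c["T_tool_cam"]).round(3).tolist(),K.tolist()); s=bot.get_obs();print(s["time"],s["ee_pos"],s["tcp_rot"])
for t in sys.argv[2:]:
    print(t,[(np.round(q["location"],1),round(q["confidence"],2)) for q in bot.mark_of("wrist",t)[:3]])
for t in ((.442,-.291,.114),(.462,-.297,.084)): print(proj(K,T,t))
E
python3 w.py w1 dial_grip panel press
```

```text
[[0.001, 0.964, 0.265, 0.067], [1.0, -0.001, 0.0, 0.001], [0.0, 0.265, -0.964, -0.141], [0.0, 0.0, 0.0, 1.0]] [[405.2131682199034, 0.0, 317.5331254033194], [0.0, 405.2131682199034, 238.55838806792346], [0.0, 0.0, 1.0]]
2.15 [ 0.34553971 -0.35016869  0.3147824 ] [179.98365544  -0.24367539  -6.41734769]
dial_grip [(array([236. ,  88.2]), 0.74)]
panel [(array([234.7,  69.4]), 0.68)]
press []
[224.45235527  93.71150319]
[235.33332417  70.94405018]
```

View pics/w1.png

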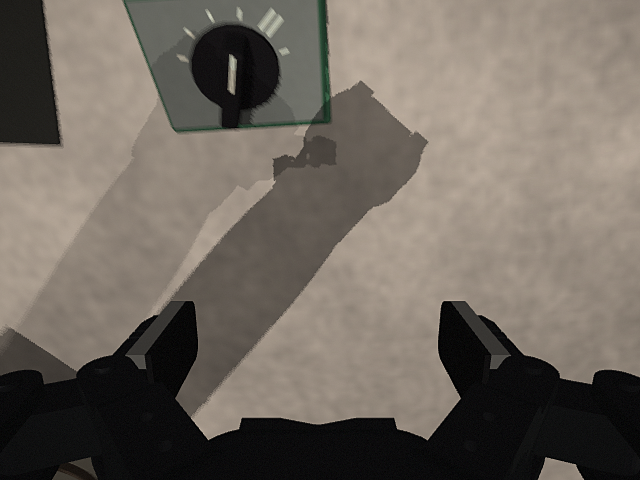

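Wrist view: six white marks from (183,58) clockwise to the double mark at (270,22) and the last at (284,51); disc centre about (235,67); the bar runs up-slope with white line from (232,95) to (232,52).

```bash
cat > d.py <<'E'
from h import *
W=cam("wrist");S=cam("scene");D=cam("side")
for k,a,b,w in (("grip",(262,145),(407,163),(236,88.2)),("panel",(256,154),(401,167),(234.7,69.4))):
    X,e=tri([ray(S[1],S[2],a),ray(D[1],D[2],b),ray(W[1],W[2],w)]);print(k,X.round(4),np.round(e,4))
    if k=="panel":P=X
    else:G=X
def hit(p,O,n):
    o,d=ray(W[1],W[2],p);return o+d*((O-o)@n)/(d@n)
for psi in (-3,-6,-9):
    Rz=R.from_euler('z',psi,degrees=True).as_matrix();a=np.radians(35)
    n=Rz@[-np.sin(a),0,np.cos(a)];x=Rz@[np.cos(a),0,np.sin(a)];y=np.cross(n,x)
    C=(P+G-.032*n)/2
    f=lambda p,h:(lambda v:(round(v@x*1e3),round(-v@y*1e3),round(np.degrees(np.arctan2(-v@y,v@x)),1)))(hit(p,C+h*n,n)-C-h*n)
    print(psi,C.round(4),(C+.032*n).round(4))
    print(" marks",[f(p,0) for p in((183,58),(188,32),(210,15),(238,14),(270,22),(284,51))]," edges",[f(p,0) for p in ((125,0),(175,130),(329,123),(327,0))])
    print(" line",[f(p,.044) for p in((232,95),(232,52))],"bar",[f(p,.044) for p in((221,127),(239,127),(235,88))])
E
python3 d.py
```

```text
grip [ 0.4432 -0.2978  0.1081] [0.0044 0.0019 0.003 ]
panel [ 0.4621 -0.2971  0.0842] [0.0023 0.0024 0.0005]
-3 [ 0.4619 -0.2979  0.0831] [ 0.4435 -0.297   0.1093]
 marks [(13, -42, np.float64(-72.7)), (33, -32, np.float64(-43.5)), (45, -11, np.float64(-14.3)), (45, 10, np.float64(12.6)), (38, 34, np.float64(41.8)), (14, 42, np.float64(71.1))]  edges [(58, -71, np.float64(-50.8)), (-56, -70, np.float64(-128.8)), (-57, 78, np.float64(126.0)), (51, 78, np.float64(56.8))]
 line [(3, 2, np.float64(29.2)), (36, 8, np.float64(13.1))] bar [(-25, -13, np.float64(-152.5)), (-26, 2, np.float64(176.1)), (9, 5, np.float64(30.5))]
-6 [ 0.4618 -0.2984  0.0831] [ 0.4436 -0.2965  0.1093]
 marks [(11, -43, np.float64(-76.3)), (31, -34, np.float64(-47.0)), (44, -14, np.float64(-17.5)), (45, 8, np.float64(9.6)), (39, 32, np.float64(38.7)), (17, 41, np.float64(67.7))]  edges [(54, -75, np.float64(-54.1)), (-60, -69, np.float64(-131.4)), (-52, 80, np.float64(122.9)), (55, 75, np.float64(53.8))]
 line [(3, 3, np.float64(36.8)), (37, 8, np.float64(12.0))] bar [(-26, -11, np.float64(-156.6)), (-26, 4, np.float64(171.8)), (9, 6, np.float64(31.8))]
-9 [ 0.4617 -0.2989  0.0831] [ 0.4436 -0.296   0.1093]
 marks [(8, -44, np.float64(-79.8)), (30, -36, np.float64(-50.6)), (43, -16, np.float64(-20.7)), (45, 5, np.float64(6.6)), (41, 29, np.float64(35.7)), (19, 40, np.float64(64.4))]  edges [(50, -79, np.float64(-57.6)), (-65, -67, np.float64(-134.0)), (-46, 81, np.float64(119.7)), (59, 72, np.float64(50.7))]
 line [(4, 3, np.float64(42.4)), (37, 7, np.float64(10.8))] bar [(-27, -9, np.float64(-160.6)), (-25, 6, np.float64(167.4)), (10, 6, np.float64(32.9))]
```

Emit:
arm_command(
  series=[
    [0.012,-0.007,0.03,-0.01],
    [0.024,-0.015,0.06,-0.02],
    [0.036,-0.022,0.09,-0.03],
    [0.048,-0.03,0.12,-0.04],
    [0.06,-0.037,0.15,-0.042],
  ],
  hand=0,
  grip_force=40,
)

```text
time: 2.95
ee_pos: [0.4038, -0.3252, 0.1595]
tcp_rot: [-180.0, 0.0, -3.6]
wrist_force: [0.7, 0.2, -0.8]
opening: 0.0124
grasp_force: 0.0
```

Emit:
arm_command(
  series=[
    [0,0,0.02,0],
    [0,0,0.04,0],
    [0,0,0.06,0],
    [0,0,0.073,0],
    [0,0,0.073,0],
  ],
)

```text
time: 3.45
ee_pos: [0.403, -0.3246, 0.0862]
tcp_rot: [-179.9, 0.2, -3.6]
wrist_force: [0.5, 0.6, 0.5]
opening: 0.0001
grasp_force: 0.0
```

```bash
python3 w.py w2 dial_grip panel
```

```text
[[0.001, 0.964, 0.265, 0.067], [1.0, -0.001, 0.0, 0.001], [0.0, 0.265, -0.964, -0.141], [0.0, 0.0, 0.0, 1.0]] [[405.2131682199034, 0.0, 317.5331254033194], [0.0, 405.2131682199034, 238.55838806792346], [0.0, 0.0, 1.0]]
3.5 [ 0.40366515 -0.32487704  0.08767393] [-1.79949579e+02  7.62458102e-02 -3.56806382e+00]
dial_grip [(array([221.4, 222.4]), 0.84)]
panel [(array([228.7, 153. ]), 0.86)]
[191.33536456 236.24010687]
[226.21919179 157.1781497 ]
```

View pics/w2.png

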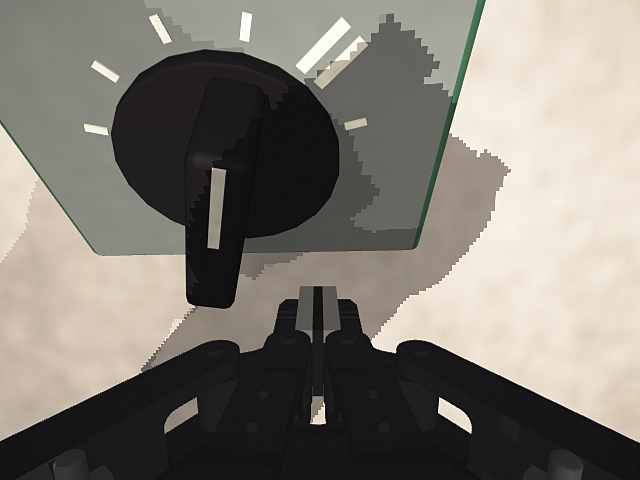

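Closed fingers at (318,290), right of the bar's down-slope end; the bar's top face runs from (222,165) to (210,305), white line (218,168)–(212,248), so it stands on the mark just before the double one: one click to go.

```bash
cat > ang.py <<'E'
from h import *
c,K,T=cam("wrist"); s=bot.get_obs(); print(s["time"],s["ee_pos"].round(4),s["wrist_force"].round(1),s["torque"].round(2))
psi=-3.5;Rz=R.from_euler('z',psi,degrees=True).as_matrix();a=np.radians(35)
n=Rz@[-np.sin(a),0,np.cos(a)];x=Rz@[np.cos(a),0,np.sin(a)];y=np.cross(n,x);C=np.array([.4619,-.298,.0831])
def hit(p,h):
    o,d=ray(K,T,p);O=C+h*n;v=o+d*((O-o)@n)/(d@n)-O;return np.array([v@x,-v@y])*1e3
im=c["color"].astype(int);hs=cv2.cvtColor(c["color"],cv2.COLOR_BGR2HSV)
g=cv2.cvtColor(c["color"],cv2.COLOR_BGR2GRAY)
m=((hs[...,1]<45)&(g>150)).astype(np.uint8)
for cn in cv2.findContours(m,0,2)[0]:
    if 60<cv2.contourArea(cn)<6000:
        for h in(0,.044):
            P=np.array([hit(p[0],h) for p in cn],np.float32)
            (cx,cy),(w,l),A=cv2.minAreaRect(P)
            vx,vy,_,_=cv2.fitLine(P,2,0,.01,.01).ravel()
            if np.hypot(cx,cy)<60 and max(w,l)<50: print("h",h,"c",round(cx),round(cy),"size",round(w),round(l),"dir",round(float(np.degrees(np.arctan2(vy,vx))),1),cn.mean((0,1)).round())
E
python3 ang.py
```

```text
3.65 [ 0.4048 -0.3252  0.0894] [-0.2 -0.4  0.7] [ 0.03  0.03 -0.01]
h 0 c 12 -42 size 3 7 dir -78.5 [ 99. 134.]
h 0.044 c 43 -14 size 2 5 dir -78.5 [ 99. 134.]
h 0 c 14 43 size 7 3 dir 70.1 [352. 129.]
h 0.044 c 45 38 size 4 2 dir 70.1 [352. 129.]
h 0 c 31 -31 size 3 7 dir -47.3 [111.  79.]
h 0.044 c 56 -7 size 2 4 dir -47.3 [111.  79.]
```

Emit:
arm_command(
  series=[
    [0,-0.004,0,0],
    [0,-0.008,0,0],
    [0,-0.012,0,0],
    [0,-0.016,0,0],
    [0,-0.016,0,0],
  ],
)

```text
time: 4.15
ee_pos: [0.4057, -0.3082, 0.0885]
tcp_rot: [180.0, -0.0, -3.5]
wrist_force: [0.1, -1.8, 1.3]
opening: 0.0001
grasp_force: 0.8
```

```bash
python3 ang.py | grep -v "h 0 "
```

```text
4.2 [ 0.4057 -0.3085  0.0885] [ 0.3 -1.4 -1.2] [-0.19  0.    0.02]
h 0.044 c 43 -20 size 2 4 dir -80.6 [152. 134.]
h 0.044 c 45 32 size 4 2 dir 75.6 [406. 129.]
h 0.044 c 56 -13 size 2 4 dir -46.5 [168.  78.]
```

Emit:
arm_command(
  series=[
    [0,-0.002,0,0],
    [0,-0.004,0,0],
    [0,-0.006,0,0],
    [0,-0.006,0,0],
    [0,-0.006,0,0],
  ],
)

```text
time: 4.7
ee_pos: [0.4058, -0.3025, 0.0882]
tcp_rot: [-180.0, 0.0, -3.5]
wrist_force: [-0.7, -1.7, -0.6]
opening: 0.0001
grasp_force: 0.8
```

```bash
sed -i 's/<45)&(g>150/<70)\&(g>105/' ang.py; python3 ang.py | grep -v "h 0 "
```

```text
4.75 [ 0.4058 -0.3026  0.0882] [-0.8 -0.7  1.2] [-0.31  0.07 -0.01]
h 0.044 c 18 9 size 29 3 dir 25.5 [322. 214.]
h 0.044 c 45 30 size 4 2 dir 74.0 [422. 128.]
```

Emit:
arm_command(
  series=[
    [0,-0.002,0,0],
    [0,-0.004,0,0],
    [0,-0.006,0,0],
    [0,-0.006,0,0],
    [0,-0.006,0,0],
  ],
)

```text
time: 5.25
ee_pos: [0.4062, -0.2965, 0.0882]
tcp_rot: [-180.0, 0.0, -3.5]
wrist_force: [0.3, -0.1, 0.0]
opening: -0.0001
grasp_force: 0.0
```

```bash
python3 ang.py | grep -v "h 0 "
```

```text
5.3 [ 0.4062 -0.2965  0.0882] [-0.1 -0.1  0.1] [-0.  0.  0.]
h 0.044 c 14 13 size 29 4 dir 43.1 [361. 226.]
h 0.044 c 45 27 size 4 2 dir 74.3 [442. 128.]
```

Emit:
arm_command(
  series=[
    [0,0.01,0,0],
    [0,0.02,-0.02,0],
    [0,0.02,-0.065,0],
    [0,0.02,-0.11,0],
    [0,0.02,-0.16,0],
  ],
)

```text
time: 5.8
ee_pos: [0.4045, -0.3171, 0.2493]
tcp_rot: [-180.0, 0.1, -3.5]
wrist_force: [1.4, -1.7, 1.2]
opening: 0.0002
grasp_force: 0.0
```

```bash
python3 ang.py
```

```text
5.85 [ 0.4058 -0.318   0.2584] [-3.4  3.3  6. ] [ 0.2   0.23 -0.05]
h 0 c -23 11 size 35 4 dir 43.8 [302. 168.]
h 0.044 c 14 13 size 28 3 dir 43.8 [302. 168.]
h 0 c 34 37 size 18 4 dir 41.2 [337. 102.]
```

Emit:
arm_command(
  series=[
    [0.004,-0.04,-0.015,0],
    [0.008,-0.08,-0.03,0],
    [0.012,-0.12,-0.045,0],
    [0.016,-0.16,-0.06,0],
    [0.02,-0.2,-0.075,0],
  ],
  hand=0.0854,
)

```text
time: 6.35
ee_pos: [0.4374, -0.1173, 0.324]
tcp_rot: [180.0, -0.0, -3.5]
wrist_force: [-0.4, -0.6, -1.2]
opening: 0.0722
grasp_force: 0.0
```

Emit:
arm_command(
  series=[
    [0.004,-0.04,0,0],
    [0.008,-0.08,0,0],
    [0.012,-0.12,0,0],
    [0.016,-0.16,0,0],
    [0.02,-0.2,0,0],
  ],
)

```text
time: 6.85
ee_pos: [0.4668, 0.0069, 0.3232]
tcp_rot: [-178.1, 0.0, -0.2]
wrist_force: [0.2, -1.0, 0.3]
opening: 0.0856
grasp_force: 0.0
```

Emit:
arm_command(
  series=[
    [0.004,-0.04,0,0],
    [0.008,-0.08,0,0],
    [0.012,-0.12,0,0],
    [0.016,-0.16,0,0],
    [0.02,-0.2,0,0],
  ],
)

```text
time: 7.35
ee_pos: [0.4879, 0.0492, 0.3282]
tcp_rot: [-176.1, 0.1, 3.5]
wrist_force: [0.1, 0.3, 0.5]
opening: 0.0855
grasp_force: 0.0
```

```bash
sed -i 's/^for t in ((.*//' w.py; python3 w.py w3 tray_handle tray_mid tray dock
```

```text
[[0.001, 0.964, 0.265, 0.067], [1.0, -0.001, 0.0, 0.001], [0.0, 0.265, -0.964, -0.141], [0.0, 0.0, 0.0, 1.0]] [[405.2131682199034, 0.0, 317.5331254033194], [0.0, 405.2131682199034, 238.55838806792346], [0.0, 0.0, 1.0]]
7.4 [0.48838936 0.04924085 0.32806142] [-1.76079030e+02  1.14070255e-01  3.54168597e+00]
tray_handle [(array([ 78.1, 384. ]), 0.9), (array([ 38.7, 145.3]), 0.89), (array([395.1, 141.2]), 0.62)]
tray_mid [(array([ 91.4, 115.4]), 0.62)]
tray [(array([106. , 103.2]), 0.76), (array([ 88.9, 449. ]), 0.56)]
dock []
```

View pics/w3.png

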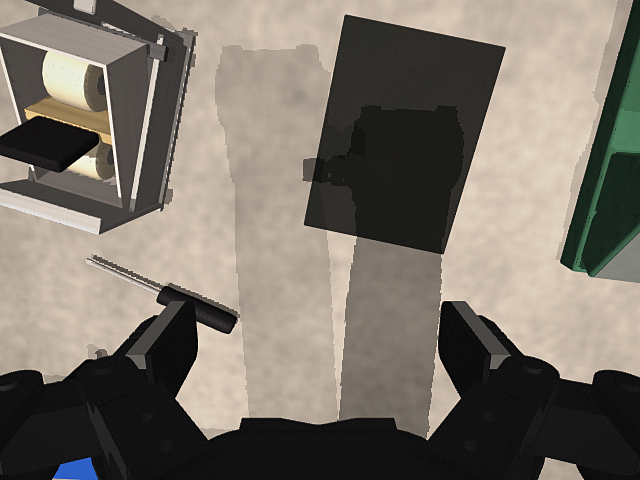

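```bash
python3 -c "
from workcell import bot
s=bot.get_obs();print(s['time'],s['q'].round(1),s['qd'].round(1),s['ee_pos'],s['tcp_rot'])"
```

```text
7.6 [  3.5   0.2  16.1 106.    3.9 179.9] [ 0.  -0.4 -0.1 -0.   0.2 -0. ] [0.48750837 0.0489057  0.32813769] [-1.76087503e+02  1.21659228e-01  3.51093562e+00]
```

Picture: dock with tray at upper left (handle blade ~(50,145)), mat (405,135), screwdriver (160,290); joint 6 hit its limit, so I turn the tool to about yaw 80.

Emit:
arm_command(
  series=[
    [0,0,0,-0.15],
    [0,0,0,-0.3],
    [0,0,0,-0.45],
    [0,0,0,-0.6],
    [0,0,0,-0.75],
  ],
)

```text
time: 8.1
ee_pos: [0.4874, 0.0489, 0.3282]
tcp_rot: [-177.1, -2.6, 46.8]
wrist_force: [-0.6, -0.3, 0.1]
opening: 0.0854
grasp_force: 0.0
```

Emit:
arm_command(
  series=[
    [0,0,0,-0.15],
    [0,0,0,-0.3],
    [0,0,0,-0.45],
    [0,0,0,-0.6],
    [0,0,0,-0.7],
  ],
)

```text
time: 8.6
ee_pos: [0.4874, 0.0489, 0.3282]
tcp_rot: [-179.4, -3.9, 86.9]
wrist_force: [0.7, -0.0, -0.1]
opening: 0.0853
grasp_force: 0.0
```

Emit:
arm_command(
  series=[
    [0.041,0.011,0.003,0],
    [0.082,0.022,0.006,0],
    [0.123,0.033,0.009,0],
    [0.164,0.044,0.012,0],
    [0.203,0.055,0.014,0],
  ],
  hand=0.05,
)

```text
time: 9.1
ee_pos: [0.5546, 0.2506, 0.3274]
tcp_rot: [-179.4, -3.9, 86.6]
wrist_force: [0.3, -0.2, 0.9]
opening: 0.0503
grasp_force: 0.0
```

```bash
python3 w.py w4 tray_handle tray_mid tray dock;python3 -c "
from workcell import bot
print(bot.get_obs()['q'].round(1))"
```

```text
[[0.001, 0.964, 0.265, 0.066], [1.0, -0.001, -0.0, 0.0], [-0.0, 0.265, -0.964, -0.141], [0.0, 0.0, 0.0, 1.0]] [[405.2131682199034, 0.0, 317.5331254033194], [0.0, 405.2131682199034, 238.55838806792346], [0.0, 0.0, 1.0]]
9.15 [0.55576749 0.25529295 0.32503735] [-179.301238    -3.9282768   86.7219116]
tray_handle [(array([276.4, 161.8]), 0.63)]
tray_mid [(array([314.8, 165.4]), 0.76)]
tray [(array([327.3, 167.2]), 0.89)]
dock []
[ 22.4  15.9  33.6 106.5   3.7 115.8]
```

View pics/w4.png

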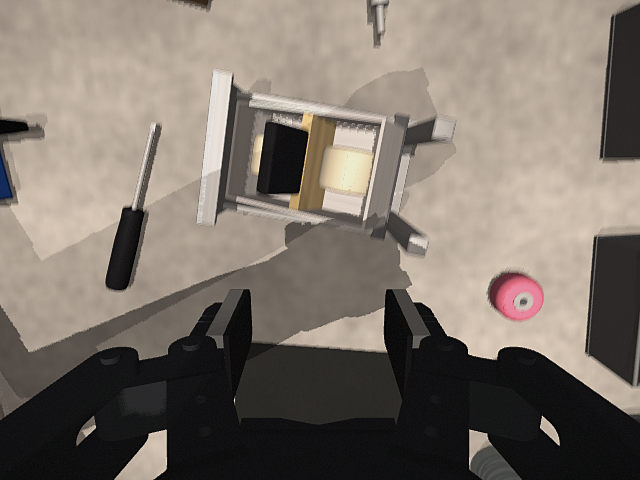

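Front wall top runs (235,78)–(215,224) (lip edge), rear posts top ends at (455,117) and (428,243), black blade from (268,122) to (258,190) at its top edge; wheel (517,297) and driver (125,250) clear.

```bash
cat > e.py <<'E'
from h import *
c,K,T=cam("wrist")
def L(p,z): return onz(K,T,p,z).round(4)
a,b=L((235,78),.134),L((214,224),.134); print("lip",a,b,"len",np.linalg.norm(a-b),"yaw",np.degrees(np.arctan2(*(a-b)[1::-1]))-90)
a2,b2=L((219,70),.134),L((198,223),.134); print("outer",a2,b2,"yaw",np.degrees(np.arctan2(*(a2-b2)[1::-1]))-90)
p,q=L((455,117),.165),L((428,243),.165); print("posts",p,q,"yaw",np.degrees(np.arctan2(*(p-q)[1::-1]))-90)
yaw=np.radians(np.degrees(np.arctan2(*((a-b)+(p-q))[1::-1]))-90)
ex=np.array([np.cos(yaw),np.sin(yaw)]);ey=np.array([-ex[1],ex[0]])
m=(a+b)[:2]/2;print("dock from lip",m+ .079*ex, "ymid posts",(p+q)[:2]/2@ey,"ymid lip",m@ey,"dist lip-post outer",((p+q)[:2]/2-m)@ex)
S=cam("scene");D=cam("side")
def mk(n,t,near):
    r=bot.mark_of(n,t);l=[x["location"] for x in r if np.hypot(*(np.array(x["location"])-near))<25];return l[0] if l else near
rs=[ray(S[1],S[2],mk("scene","tray_handle",(350,306))),ray(D[1],D[2],mk("side","tray_handle",(228,290))),ray(K,T,(276.4,161.8))]
X,e=tri(rs);print("handle",X,np.round(e,4))
t=L((263,156),.147);print("blade top mid",t)
s=bot.get_obs();Rm=R.from_euler('xyz',s["tcp_rot"],degrees=True).as_matrix();print(s["time"],s["ee_pos"],s["tcp_rot"],Rm.round(3).tolist())
E
python3 e.py
```

```text
lip [0.4941 0.3697 0.134 ] [0.4648 0.2542 0.134 ] len 0.11915846591828883 yaw -14.23449796912567
outer [0.4821 0.3764 0.134 ] [0.4513 0.2559 0.134 ] yaw -14.33791502636646
posts [0.6576 0.3275 0.165 ] [0.6377 0.2347 0.165 ] yaw -12.103189747421851
dock from lip [0.55633444 0.29379007] ymid posts 0.4224493292283016 ymid lip 0.413808619561171 dist lip-post outer 0.17078729647268376
handle [0.52241103 0.30479076 0.1187726 ] [0.0034 0.0022 0.0031]
blade top mid [0.513  0.3081 0.147 ]
9.6 [0.55432402 0.24807362 0.32807151] [-179.46639488   -3.90017155   86.52247154] [[0.061, 0.998, -0.005], [0.996, -0.06, 0.068], [0.068, -0.009, -0.998]]
```

Emit:
arm_command(
  series=[
    [0.008,-0.007,0.025,0.04],
    [0.016,-0.014,0.05,0.08],
    [0.024,-0.021,0.075,0.12],
    [0.032,-0.028,0.1,0.16],
    [0.0375,-0.033,0.126,0.183],
  ],
  hand=0.044,
)

```text
time: 10.1
ee_pos: [0.5225, 0.2968, 0.2042]
tcp_rot: [-178.8, -3.7, 76.0]
wrist_force: [0.5, -0.2, 0.8]
opening: 0.0439
grasp_force: 0.0
```

```bash
cat > f.py <<'E'
from h import *
c,K,T=cam("wrist"); cv2.imwrite("pics/w5.png",c["color"])
r=bot.mark_of("wrist","tray_handle");print(r)
s=bot.get_obs();Rm=R.from_euler('xyz',s["tcp_rot"],degrees=True).as_matrix();print(s["time"],s["ee_pos"],s["tcp_rot"],Rm.round(3).tolist())
for q in r[:2]: print(onz(K,T,q["location"],.1286))
for X in ((.523,.302,.1286),(.514,.3037,.147)): print(proj(K,T,X))
E
python3 f.py
```

```text
[{'location': [314.1, 244.0], 'confidence': 0.56}]
10.2 [0.52125049 0.29640527 0.20140943] [-178.50616339   -3.52575885   76.07790683] [[0.24, 0.971, -0.011], [0.969, -0.239, 0.066], [0.061, -0.026, -0.998]]
[0.521485 0.305919 0.1286  ]
[318.4216288  250.02502568]
[299.99828091 259.06270097]
```

View pics/w5.png

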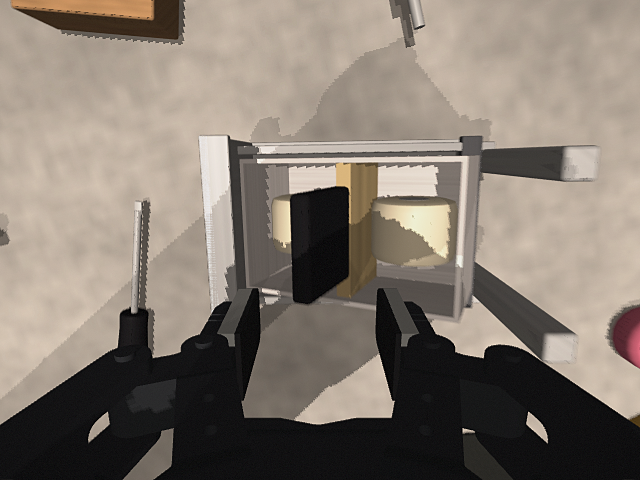

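Tool is square to the dock; the blade (292–350, 190–300) sits between the fingers, about 4 mm further along tool x than planned.

Emit:
arm_command(
  series=[
    [0.004,-0.001,0.02,0],
    [0.004,-0.001,0.04,0],
    [0.004,-0.001,0.06,0],
    [0.004,-0.001,0.078,0],
    [0.004,-0.001,0.092,0],
  ],
)

```text
time: 10.7
ee_pos: [0.523, 0.3068, 0.1135]
tcp_rot: [-178.8, -3.7, 76.1]
wrist_force: [0.4, 0.3, 0.2]
opening: 0.0439
grasp_force: 0.0
```

Emit:
arm_command(
  series=[
    [0,0,0,0],
    [0,0,0,0],
    [0,0,0,0],
    [0,0,0,0],
    [0,0,0,0],
  ],
  hand=0.01,
  grip_force=25,
)

```text
time: 11.2
ee_pos: [0.5229, 0.3075, 0.1143]
tcp_rot: [-178.8, -3.8, 76.1]
wrist_force: [-0.5, -0.4, 5.5]
opening: 0.0258
grasp_force: 28.7
```

Emit:
arm_command(
  series=[
    [0,0,-0.005,0],
    [0,0,-0.01,0],
    [0.001,0,-0.016,0],
    [0.001,0.001,-0.018,0],
    [0.001,0.002,-0.018,0],
  ],
  grip_force=30,
)

```text
time: 11.7
ee_pos: [0.5261, 0.3058, 0.1301]
tcp_rot: [-178.8, -3.6, 76.0]
wrist_force: [9.3, -2.3, -10.1]
opening: 0.0222
grasp_force: 27.3
```

Emit:
arm_command(
  series=[
    [0,0.002,-0.002,0],
    [0,0.004,-0.004,0],
    [0,0.006,-0.006,0],
    [0.001,0.009,-0.008,0],
    [0.001,0.011,-0.01,0],
  ],
)

```text
time: 12.2
ee_pos: [0.5361, 0.3043, 0.141]
tcp_rot: [-178.7, -3.7, 76.1]
wrist_force: [3.2, -0.6, -0.2]
opening: 0.0158
grasp_force: 28.1
```

Emit:
arm_command(
  series=[
    [0,0.002,-0.001,0],
    [0,0.004,-0.002,0],
    [0,0.006,-0.003,0],
    [0.0,0.008,-0.004,0],
    [0.0,0.01,-0.005,0],
  ],
)

```text
time: 12.7
ee_pos: [0.5441, 0.3026, 0.148]
tcp_rot: [-178.6, -3.9, 76.2]
wrist_force: [-12.5, 1.3, 18.3]
opening: 0.0134
grasp_force: 28.5
```

Emit:
arm_command(
  series=[
    [0,0.002,-0.0015,0],
    [0,0.004,-0.003,0],
    [0,0.006,-0.005,0],
    [0.0005,0.008,-0.007,0],
    [0.0005,0.009,-0.008,0],
  ],
)

```text
time: 13.2
ee_pos: [0.5531, 0.2997, 0.1529]
tcp_rot: [-178.6, -3.7, 76.1]
wrist_force: [-0.9, 0.9, 1.6]
opening: 0.0119
grasp_force: 28.8
```

```bash
cat > g.py <<'E'
from h import *
import sys
out=[]
V={}
for n in("scene","side"):
    V[n]=cam(n);im=V[n][0]["color"]
    x0,y0=((270,265) if n=="scene" else (165,225))
    out.append(cv2.resize(im[y0:y0+120,x0:x0+140],(400,343),interpolation=2))
    for t in("tray_mid","tray_handle"): print(n,t,[(np.round(q["location"]),round(q["confidence"],2)) for q in bot.mark_of(n,t)[:3]])
c,K,T=cam("wrist");print("wrist",[(t,[(np.round(q["location"]),round(q["confidence"],2)) for q in bot.mark_of("wrist",t)[:1]]) for t in("tray_mid","tray_handle")])
w=cv2.resize(c["color"],(340,255));w=np.vstack([w,np.zeros((2,340,3),np.uint8)])
top=np.hstack(out);bot_=np.zeros((257,800,3),np.uint8);bot_[:,:340]=w
cv2.imwrite(f"pics/{sys.argv[1]}.png",np.vstack([top,bot_]))
s=bot.get_obs();print(s["time"],s["ee_pos"],s["tcp_rot"],s["wrist_force"],s["opening"])
E
python3 g.py g1
```

```text
scene tray_mid [(array([484., 266.]), 0.94), (array([259., 147.]), 0.25)]
scene tray_handle [(array([457., 283.]), 0.93), (array([338., 301.]), 0.82)]
side tray_mid [(array([222., 286.]), 0.97), (array([355., 421.]), 0.58), (array([312., 237.]), 0.31)]
side tray_handle [(array([323., 404.]), 0.8), (array([218., 270.]), 0.75)]
wrist [('tray_mid', [(array([ 77., 342.]), 0.61)]), ('tray_handle', [(array([313., 326.]), 0.94)])]
13.65 [0.55405531 0.29947426 0.15357523] [-178.69617237   -3.73356746   76.09254828] [-2.78927688  1.93473884  2.29995147] 0.011842109090478196
```

View pics/g1.png

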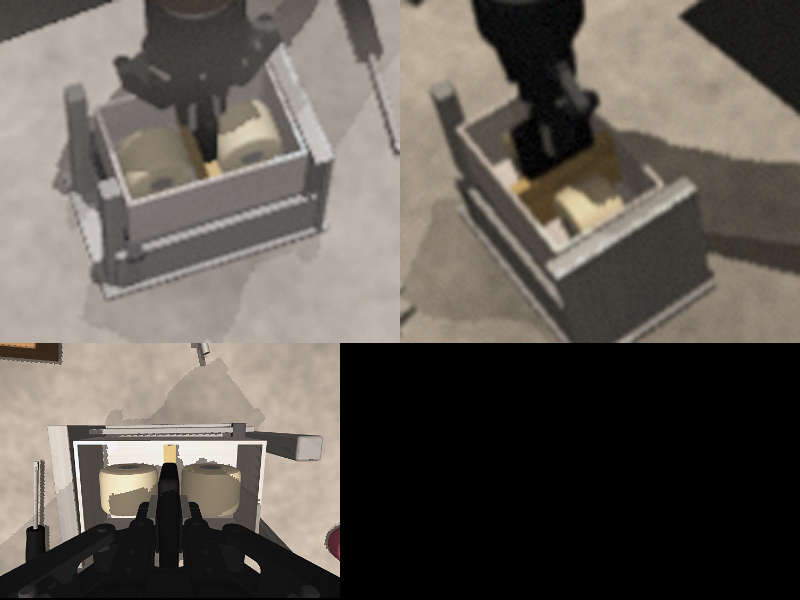

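Tray is level in the dock (opening 11.8 mm, forces near zero), rims just clear of lip (75) and posts (270) in the wrist inset.

Emit:
arm_command(
  series=[
    [0,0.001,0,0],
    [0,0.0015,-0.003,0],
    [0,0.0015,-0.006,0],
    [0.0005,0.0015,-0.009,0],
    [0.001,0.0015,-0.012,0],
  ],
  grip_force=60,
)

```text
time: 14.15
ee_pos: [0.5561, 0.2989, 0.1652]
tcp_rot: [-178.7, -3.7, 76.1]
wrist_force: [-0.8, 0.7, -5.2]
opening: 0.0113
grasp_force: 56.1
```

Emit:
arm_command(
  series=[
    [0.0005,0,-0.006,0],
    [0.001,0,-0.014,0],
    [0.0015,0,-0.023,0],
    [0.002,0,-0.033,0],
    [0.003,0,-0.044,0],
  ],
)

```text
time: 14.65
ee_pos: [0.5571, 0.299, 0.2105]
tcp_rot: [-178.7, -3.7, 76.1]
wrist_force: [-0.4, 1.0, -4.0]
opening: 0.0111
grasp_force: 56.2
```

Emit:
arm_command(
  series=[
    [0.001,0,-0.016,0],
    [0.002,0,-0.032,0],
    [0.003,0,-0.048,0],
    [0.004,0,-0.064,0],
    [0.005,0,-0.08,0],
  ],
)

```text
time: 15.15
ee_pos: [0.5587, 0.2984, 0.2911]
tcp_rot: [-178.7, -3.7, 76.1]
wrist_force: [0.2, -0.2, -4.1]
opening: 0.0111
grasp_force: 56.2
```

Emit:
arm_command(
  series=[
    [-0.025,0.005,-0.0017,-0.01],
    [-0.06,0.012,-0.004,-0.02],
    [-0.095,0.019,-0.0065,-0.03],
    [-0.13,0.026,-0.009,-0.04],
    [-0.16,0.032,-0.011,-0.05],
  ],
)

```text
time: 15.65
ee_pos: [0.5512, 0.1334, 0.2906]
tcp_rot: [-179.0, -3.8, 79.0]
wrist_force: [0.9, -0.6, -4.9]
opening: 0.0113
grasp_force: 56.4
```

Emit:
arm_command(
  series=[
    [-0.03,0.005,-0.002,-0.01],
    [-0.06,0.01,-0.004,-0.02],
    [-0.09,0.015,-0.006,-0.03],
    [-0.12,0.02,-0.008,-0.04],
    [-0.145,0.024,-0.0095,-0.05],
  ],
)

```text
time: 16.15
ee_pos: [0.5473, -0.0137, 0.29]
tcp_rot: [-179.2, -3.8, 81.8]
wrist_force: [1.4, -0.0, -4.7]
opening: 0.0116
grasp_force: 56.3
```

```bash
cat > k.py <<'E'
from h import *
V={n:cam(n) for n in("scene","side","wrist")}
for n in V:
    for t in("tray_mid","tray_handle","mat"): print(n,t,[(np.round(q["location"]),round(q["confidence"],2)) for q in bot.mark_of(n,t)[:3]])
a,b,w=V["scene"][0]["color"],V["side"][0]["color"],V["wrist"][0]["color"]
p=lambda i:cv2.resize(i,(400,300))
cv2.imwrite("pics/k1.png",np.vstack([np.hstack([p(a[160:310,180:380]),p(b[130:280,210:410])]),np.hstack([p(w),np.zeros((300,400,3),np.uint8)])]))
s=bot.get_obs();print(s["time"],s["ee_pos"],s["tcp_rot"],R.from_euler('xyz',s["tcp_rot"],degrees=True).as_matrix().round(3).tolist(),s["wrist_force"],s["opening"])
E
python3 k.py
```

```text
scene tray_mid [(array([484., 269.]), 0.9), (array([270., 193.]), 0.66)]
scene tray_handle [(array([460., 283.]), 0.77), (array([268., 174.]), 0.67)]
scene mat [(array([285., 247.]), 0.77), (array([269., 173.]), 0.24)]
side tray_mid [(array([310., 166.]), 0.81), (array([352., 422.]), 0.61), (array([244., 206.]), 0.39)]
side tray_handle [(array([321., 405.]), 0.92), (array([310., 148.]), 0.73), (array([399., 167.]), 0.54)]
side mat [(array([313., 234.]), 0.76)]
wrist tray_mid []
wrist tray_handle [(array([317., 325.]), 0.69)]
wrist mat []
16.75 [ 0.54736531 -0.0117007   0.28897355] [-179.08718519   -3.81227559   81.87358917] [[0.141, 0.99, -0.006], [0.988, -0.14, 0.068], [0.066, -0.016, -0.998]] [-0.55093585 -0.9972317  -4.1918923 ] 0.011145906205329762
```

View pics/k1.png

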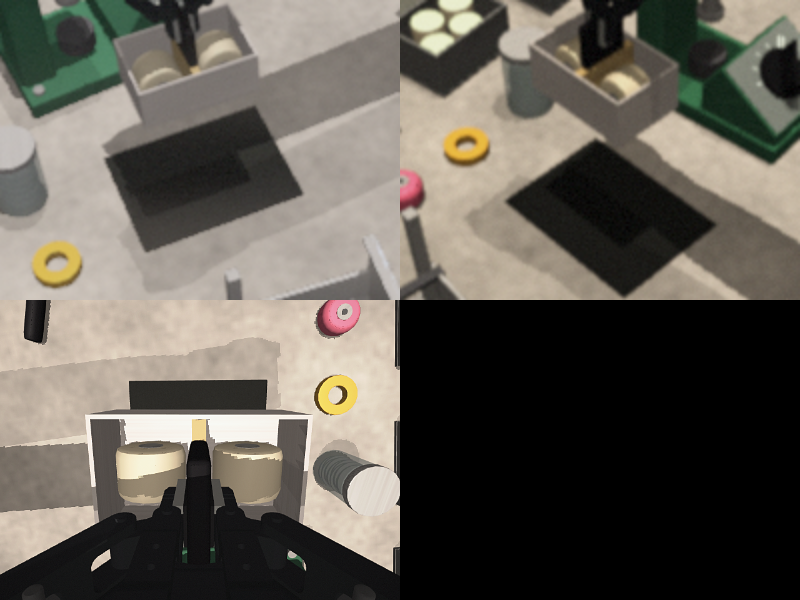

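Tray hangs level over the mat, its edge parallel to the mat's; mat corners in scene ≈(233,238),(307,214),(330,256),(253,285), in side ≈(308,200),(367,242),(321,277),(263,230).

```bash
cat > m.py <<'E'
from h import *
S=cam("scene");D=cam("side")
for V,P in((S,((233.5,238.5),(307.5,214),(330,256.5),(253.5,285))),(D,((308.5,200),(367.5,242.5),(321,277.5),(263.5,230)))):
    W=np.array([onz(V[1],V[2],p,.004)[:2] for p in P],np.float32);print(W.mean(0),cv2.minAreaRect(W))
print(tri([ray(S[1],S[2],(270,193)),ray(D[1],D[2],(310,166))]),tri([ray(S[1],S[2],(268,174)),ray(D[1],D[2],(310,148))]))
E
python3 m.py
```

```text
[ 0.5415502  -0.01211339] ((0.5412604212760925, -0.01200459897518158), (0.1670643836259842, 0.2227143943309784), 81.77459716796875)
[ 0.53957176 -0.0129329 ] ((0.5392088890075684, -0.013553835451602936), (0.1661529392004013, 0.22464647889137268), 81.56866455078125)
(array([ 0.55309874, -0.01959331,  0.23407796]), [0.001488526809659889, 0.0014885268096598457]) (array([ 0.55016676, -0.02192163,  0.29208508]), [0.002790916361887259, 0.0027909163618873058])
```

Emit:
arm_command(
  series=[
    [0,-0.002,0.015,0],
    [-0.001,-0.004,0.035,0],
    [-0.002,-0.006,0.06,0],
    [-0.003,-0.008,0.083,0],
    [-0.003,-0.0085,0.1,0],
  ],
)

```text
time: 17.35
ee_pos: [0.5373, -0.007, 0.1875]
tcp_rot: [-179.0, -3.8, 81.8]
wrist_force: [-0.1, -0.0, -3.5]
opening: 0.0113
grasp_force: 56.3
```

Emit:
arm_command(
  series=[
    [-0.001,0,0.018,0],
    [-0.002,0,0.036,0],
    [-0.003,0,0.052,0],
    [-0.004,0,0.064,0],
    [-0.0045,0,0.072,0],
  ],
)

```text
time: 17.85
ee_pos: [0.5365, -0.0066, 0.1161]
tcp_rot: [-179.0, -3.8, 81.8]
wrist_force: [-0.3, -0.6, -4.4]
opening: 0.0109
grasp_force: 56.2
```

Emit:
arm_command(
  series=[
    [0,0,0.003,0],
    [0,0,0.006,0],
    [-0.0005,0,0.009,0],
    [-0.001,0,0.012,0],
    [-0.001,0,0.012,0],
  ],
)

```text
time: 18.35
ee_pos: [0.5365, -0.0069, 0.1048]
tcp_rot: [-179.1, -3.8, 81.8]
wrist_force: [0.5, 0.0, -4.0]
opening: 0.0113
grasp_force: 56.3
```

Emit:
arm_command(
  series=[
    [0,0,0.003,0],
    [0,0,0.006,0],
    [-0.0005,0,0.009,0],
    [-0.001,0,0.011,0],
    [-0.001,0,0.011,0],
  ],
)

```text
time: 18.85
ee_pos: [0.5361, -0.0071, 0.0935]
tcp_rot: [-179.1, -3.8, 81.8]
wrist_force: [-0.2, 0.1, -4.3]
opening: 0.0114
grasp_force: 56.3
```

Emit:
arm_command(
  series=[
    [0,0,0.001,0],
    [0,0,0.002,0],
    [0,0,0.003,0],
    [0,0,0.004,0],
    [0,0,0.004,0],
  ],
)

```text
time: 19.35
ee_pos: [0.5364, -0.0066, 0.091]
tcp_rot: [-179.1, -3.8, 81.8]
wrist_force: [-4.0, 2.7, 4.4]
opening: 0.0113
grasp_force: 57.6
```

Emit:
arm_command(
  series=[
    [0,0,0.0005,0],
    [0,0,0.001,0],
    [0,0,0.001,0],
    [0,0,0.001,0],
    [0,0,0.001,0],
  ],
  grip_force=20,
)

```text
time: 19.85
ee_pos: [0.5363, -0.0065, 0.0908]
tcp_rot: [-179.2, -3.8, 81.8]
wrist_force: [-7.1, 2.5, 11.8]
opening: 0.0111
grasp_force: 58.7
```

Emit:
arm_command(
  series=[
    [0,0,0,0],
    [0,0,0,0],
    [0,0,0,0],
    [0,0,0,0],
    [0,0,0,0],
  ],
  hand=0.036,
)

```text
time: 20.35
ee_pos: [0.5364, -0.0068, 0.0888]
tcp_rot: [-179.1, -3.8, 81.8]
wrist_force: [0.1, 0.8, 0.6]
opening: 0.036
grasp_force: 0.0
```

Emit:
arm_command(
  series=[
    [0.0005,0,-0.01,0],
    [0.001,0,-0.03,0],
    [0.002,0,-0.06,0],
    [0.003,0,-0.1,0],
    [0.004,0,-0.14,0],
  ],
)

```text
time: 20.85
ee_pos: [0.5374, -0.0124, 0.2309]
tcp_rot: [-179.1, -3.8, 81.8]
wrist_force: [0.7, 0.8, 0.5]
opening: 0.0359
grasp_force: 0.0
```

Emit:
arm_command(
  series=[
    [-0.02,0,-0.03,0],
    [-0.05,0,-0.05,0],
    [-0.08,0,-0.06,0],
    [-0.08,0,-0.06,0],
    [-0.08,0,-0.06,0],
  ],
)

```text
time: 21.35
ee_pos: [0.5268, -0.0959, 0.284]
tcp_rot: [-179.1, -3.8, 81.7]
wrist_force: [0.4, 0.7, -0.3]
opening: 0.0359
grasp_force: 0.0
```

```bash
sed -i 's/k1/k2/' k.py; python3 k.py
```

```text
scene tray_mid [(array([483., 268.]), 0.72), (array([280., 240.]), 0.63), (array([398., 286.]), 0.61)]
scene tray_handle [(array([458., 281.]), 0.94), (array([283., 226.]), 0.6)]
scene mat [(array([280., 247.]), 0.74)]
side tray_mid [(array([353., 419.]), 0.75), (array([313., 230.]), 0.65)]
side tray_handle [(array([317., 212.]), 0.81), (array([322., 405.]), 0.58)]
side mat []
wrist tray_mid []
wrist tray_handle [(array([316., 117.]), 0.8)]
wrist mat []
21.95 [ 0.52681022 -0.09528808  0.28339715] [-179.08604939   -3.81678843   81.83832659] [[0.142, 0.99, -0.006], [0.988, -0.141, 0.068], [0.067, -0.016, -0.998]] [-0.33341329 -0.0289269  -0.65119312] 0.0362405295859188
```

View pics/k2.png

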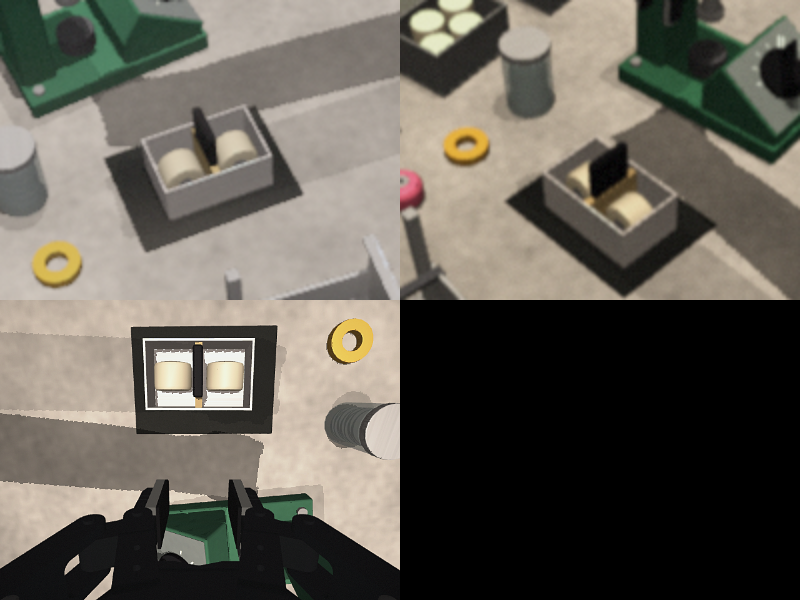

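Tray stands flat and centred on the mat, square to it; bystanders are unmoved and the arm is free.

```bash
python3 -c "
from workcell import bot
print(bot.job_done())"
```

```text
the job is handed in; nothing more can be done
None
```

I handed the job in at about 22 s of the 62 s allowed, with no verdict returned: the dial was at standby when I last checked it, and the tray was levelled, lifted out of the dock and set down released, flat and square near the middle of the mat.

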